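# Hang the fire opal tray on the free brass hook

### The job

After the mineral lesson, hang the cedar carrying tray with the orange fire opals by its hand slot on the free brass hook of the cedar backboard, the one with neither hammer nor hand lens on it, and let it hang there still and level. Leave the tray with the dark grey hematite where it stands.

Things in the scene. Friction and masses are not known exactly. Their poses are not given: they have to be found in the camera images.
- opal_tray_center (a point): Cedar carrying tray, 80 (x) x 100 (y) x 30 mm high, 0.3 kg, with four orange fire opals fixed in it, up to 45 mm high, standing on the table. Point: its centre, 75 mm above the underside; z up. In its middle an upright handle board, 12 thick (x), 84 wide (y), top 75 mm above the point. Its hand slot runs through along x: 50 mm wide (y -25 to 25), from 15 mm below to 30 mm above the point.
- opal_tray_bar (a point): The place to grip the opal tray: middle of the solid bar of its handle board above the hand slot, 52.5 mm above the tray's centre point, axes alike. The bar is 12 mm thick (x, grip across this), 84 mm wide (y), 45 mm high (22.5 mm above and below this point). Turned half round about z the tray is the same.
- hook_seat (a point): Free brass hook on the cedar backboard at the right: a level rod, 8 mm thick, standing out of the board along this point's +y (z up). Point: on top of the rod, 68 mm out of the board. The rod is level to 22 mm farther out, then bends up 45 deg; its tip is 40 mm out from and 18 mm above the point. Board top: 18 mm above; shelf top: 202 mm below. Hammer and lens hooks are 110 mm or more away.
- hematite_tray_center (a point): An equal cedar carrying tray, but with dark grey rounded hematite lumps fixed in it, standing upright on the table; to be left alone. The point is its centre, 75 mm above its underside; axes and sizes as for the opal tray.
Not all that is in view belongs to the job. What is shaped like the part that bears opal_tray_center but pink or turquoise is not meant.

How it is judged:
On the way:
1. the opal tray is lifted clear of the table (height (world z) of opal_tray_center above 0.13 m), for 0.1 s.
At the end, for the whole second after the job is handed in: The opal tray hangs on the free hook: the hook carries it (more than 1 N) through its hand slot, its centre 20 to 45 mm below the hook's seat point, within 30 mm of it along the hook and 25 mm sideways, upright within 15 degrees, still (under 40 mm/s) and released (y of opal_tray_center in the frame of hook_seat between -0.033 and 0.03 m and x of opal_tray_center in the frame of hook_seat between -0.025 and 0.025 m and z of opal_tray_center in the frame of hook_seat between -0.045 and -0.02 m and angle between opal_tray_center's own z axis and vertical below 0.27 rad and contact force between opal_tray and free_hook above 1 N and linear speed of opal_tray below 0.04 m/s and contact force between opal_tray and the fingers below 0.1 N); the robot touches nothing.
It fails at once if the hematite tray is moved by more than 25 mm (distance of hematite_tray_center from where it was at the start of the episode above 0.025 m).
It also fails if it takes over 42 s, if anything falls off the work surface, if the arm or the gripper's body presses on something with over 40 N, if the wrist force passes 120 N, or if a joint passes its speed limit or range.

### The arm

A 7-joint arm with a two-finger parallel gripper is mounted at the origin on the work surface. World frame = base frame: x ahead of the robot, y to its left, z up, the work surface at z = 0. Lengths are in m, angles in rad, forces in N, time in s.
With the tool pointing down it reaches from about 0.4 to 0.875 m from the base axis. Payload 19.3 kg.
Tool frame: the origin (TCP) lies at the very end of the fingers, on their centre line; the grasp point (between the pads) lies 19 mm behind it; z points along the fingers, y is the direction in which the jaws open and shut (so a half turn about z gives the same grasp; the last joint's range is limited). The gripper opens to 85 mm and grips with 20 to 120 N. Pads are 22 mm wide; open, the fingers measure 114 mm over their backs; the gripper's body (76 mm by 85 mm) begins 54 mm behind the grasp point. The pads swing forward as they close: fully open they stand 13 mm farther back than shut.
Start: joints at [1.276, 0.521, -0.036, 1.599, 0.021, 1.021, -0.113], TCP at [0.139, -0.609, 0.231] pointing down, gripper open.
Joint ranges: [-2.91, 2.91], [-0.3, 2.13], [-1.5, 1.42], [0.17, 2.43], [-1.26, 4.41], [0.16, 1.93], [-2.52, 2.52]. Speed limits (rad/s): [1.89, 1.89, 2.39, 2.39, 3.01, 3.01, 3.01].

### API

Orientations are given as [roll, pitch, yaw] about the fixed x, y, z axes, in that order (R = Rz(yaw) Ry(pitch) Rx(roll)).
In Python, from workcell import bot gives the robot as it stands. The module is installed in compiled form; this text tells all that it offers.
- The arm moves only by the shell command python3 -m inch 'ROWS' [FORCE]. ROWS is JSON, a list of rows, each an object of numbers: "dx", "dy", "dz": the shift along the tool's x, y, z in mm; "rx", "ry", "rz": the turn, a rotation vector about the tool's x, y, z in rad; "hand": the closure, from -1 (fully open) to 1 (shut), so that 0 is half open. In form: [{"dx": .., "dy": .., "dz": .., "rx": .., "ry": .., "rz": .., "hand": ..}, ...]. A call has 1 to 10 rows; each row shifts and turns the commanded pose from where the row before left it, along the tool's axes as they then stand; what a row does not reach is not made up. A row lasts 1/10 s, in which the tool goes at most 50 mm and 8.59 degrees, less where a joint would pass 70% of its speed; a pose out of reach is approached as far as the arm can. A call with a gripper value outside its range is refused whole. The fingers move at their own pace and stop on an object; FORCE is the grip in N (left out, the last holds). Time passes only in rows, so rows that do not move let the fingers close. It gives the time, the measured TCP pose, the force and the opening at its end, in the units of the state.
- bot.observe(): the state, without advancing time (a new reading comes with each control period).
- bot.grab_frame(name): name is "scene" or "side" or "wrist"; returns (picture, depth): 420x560x3 uint8, red, green, blue; 420x560 float32, m along the optical axis (not along the pixel's ray), 0 where there is no reading.
- bot.get_calibration(name): a dict with "vertical_fov" (degrees; the focal length in pixels is half the picture's height over the tangent of half this angle, whatever the lens; pixels are square), "cx", "cy" (the principal point, pixels), "origin" and "orientation" of the camera in the world. Camera axes: x right, y down, z forward; pixel columns grow to the right and rows downward; lengths in m; the calibration is good to about 2 mm. A picture is of the moment at which its call begins: read the wrist's pose just before it. get_calibration takes no time and is no camera call; for the wrist camera it gives the pose at the moment of the call.
- bot.job_done(): hands the job in, once; it reports no verdict.
Trained networks look in the newest picture that a camera, given by its name, has taken for a name from the list of things; names that differ only in an ending like _2 or _b are one class to them, and where a whole thing is asked for, a point or a joint stands for the part that bears it (a point fixed in the world has none). Each returns a list of dicts, best first, with "score" (0 to 1); they miss things now and then, are a little off and sometimes report something else, mostly with a low value. They report only what shows in the picture. A call takes as long as a camera call. They do not tell look-alikes from the thing itself.
- bot.trace(camera, target): "region" (420x560 bool, what is visible of it) and "box" ([left, top, right, bottom] in pixels, round what is visible of it).
- bot.tip_of(camera, target): "centre" ([row, column] in pixels: a listed point, or the origin of a listed thing).
The state is a dict: "clock": time; "qpos": joint angles; "qd": joint speeds; "joint_efforts": joint torques, N m; "position": TCP position; "tool_rot": TCP orientation; "force": force on the tool from outside, world axes, zero at the start; "moment": the same for the moment, N m; "grip_width": finger opening in m.
Only numpy, scipy, OpenCV 4.12 (cv2) and the standard library are available. Lean on these libraries where they do the work, as an engineer would, in place of code of your own. Each camera call takes 0.05 s, during which the arm holds its last target.

## Working session

There is one attempt and no reset: what is moved stays moved. The work goes in short steps, Python scripts to look and compute and a shell command to move; the robot and the scene stay as the last step left them, time stands still between calls to the robot, and variables do not carry over. Pictures are saved under pics/ and viewed, and the job is handed in when it is done.

```bash
mkdir -p pics; cat > h.py <<'E'
from workcell import bot
import numpy as np, cv2
from scipy.spatial.transform import Rotation as R
def rot(o):
    o=np.array(o,float)
    if o.shape==(3,3): return o
    if o.shape==(4,): return R.from_quat(o).as_matrix()
    return R.from_euler('xyz',o).as_matrix()
def cal(n):
    c=bot.get_calibration(n); f=210/np.tan(np.radians(c['vertical_fov'])/2)
    return f,c['cx'],c['cy'],np.array(c['origin']),rot(c['orientation'])
def world(c,v,u,d):
    f,cx,cy,o,M=c
    v,u,d=[np.asarray(a,float) for a in (v,u,d)]
    p=np.stack([(u-cx)/f*d,(v-cy)/f*d,d],-1)
    return p@M.T+o
def proj(c,P):
    f,cx,cy,o,M=c
    p=(np.asarray(P)-o)@M
    return np.stack([p[...,1]/p[...,2]*f+cy,p[...,0]/p[...,2]*f+cx],-1)
def save(n,im): cv2.imwrite('pics/'+n+'.png',im[...,::-1])
E
python3 - <<'E'
from h import *
print(bot.observe())
for n in ['scene','side','wrist']:
    print(n,bot.get_calibration(n))
    im,d=bot.grab_frame(n); save(n+'0',im); np.save(n+'_d.npy',d); np.save(n+'_i.npy',im)
    if n!='wrist':
      for t in ['opal_tray_center','opal_tray_bar','hook_seat','hematite_tray_center']:
        print(n,t,[(r['score'],r['centre']) for r in bot.tip_of(n,t)])
print(bot.observe()['clock'])
E
```

```text
{'clock': 0.0, 'qpos': array([ 1.27578183,  0.52201185, -0.03632957,  1.5999972 ,  0.02121216,
        1.02109403, -0.11280978]), 'qd': array([-0.00098377, -0.00012432, -0.00078733,  0.00029525,  0.00058521,
       -0.0008307 ,  0.0015085 ]), 'joint_efforts': array([-3.97144368e-04, -9.27106619e+01,  1.97983995e+00, -3.69934487e+01,
        1.77726836e-02,  8.02399940e-03, -8.13843371e-06]), 'position': array([ 0.13921662, -0.60895676,  0.23073093]), 'tool_rot': array([-3.14047116e+00,  8.93133047e-05,  2.24802835e-01]), 'force': array([ 0.60184447, -0.19817743, -0.0603764 ]), 'moment': array([-0.00257514,  0.05711436,  0.03174129]), 'grip_width': 0.08566762352224741}
scene {'vertical_fov': 56.21948426925297, 'cx': 282.9066531245108, 'cy': 209.7494102770157, 'origin': array([ 0.83338946, -0.46871153,  0.70233098]), 'orientation': array([-2.31240284e+00, -9.27295703e-04,  5.52787479e-01])}
scene opal_tray_center [(0.79, [267.0, 267.2]), (0.68, [200.2, 248.8]), (0.65, [220.8, 305.4])]
scene opal_tray_bar [(0.89, [179.6, 244.6]), (0.72, [206.1, 307.3]), (0.24, [219.7, 308.7])]
scene hook_seat [(0.68, [258.5, 141.5])]
scene hematite_tray_center [(0.91, [157.8, 323.1])]
side {'vertical_fov': 45.811120460269514, 'cx': 280.4039677367425, 'cy': 211.7468660066842, 'origin': array([ 0.22654976, -0.6664508 ,  0.90201622]), 'orientation': array([-2.36386624,  0.02073075, -0.39835435])}
side opal_tray_center [(0.77, [203.4, 284.2]), (0.75, [250.4, 306.1]), (0.59, [229.1, 219.2])]
side opal_tray_bar [(0.97, [217.0, 214.9]), (0.9, [187.5, 283.6]), (0.82, [233.9, 306.1])]
side hook_seat [(0.85, [294.5, 294.2])]
side hematite_tray_center [(0.83, [158.5, 219.9])]
wrist {'vertical_fov': 70.64348582266217, 'cx': 282.1235151463691, 'cy': 206.12155192907193, 'origin': array([ 0.21041536, -0.59334649,  0.37314667]), 'orientation': array([ 2.85431379e+00,  1.32581346e-03, -1.34555885e+00])}
0.55
```

View pics/scene0.png

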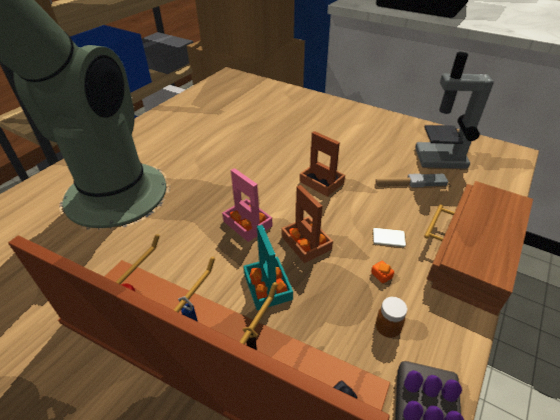

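View pics/side0.png

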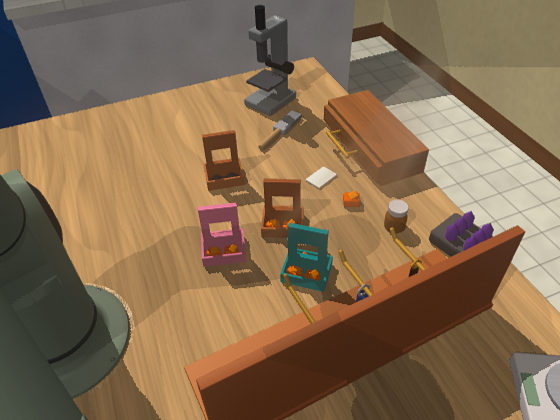

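The scene view shows the cedar opal tray around (col 307, row 235), with look-alikes in pink (247,210), turquoise (267,275) and the hematite tray (322,165). Three hooks have their tips at about (155,240), (210,263) and (275,290). I'll crop these areas.

```bash
python3 - <<'E'
from h import *
a=np.load('scene_i.npy'); b=np.load('side_i.npy')
save('c1',cv2.resize(a[225:405,90:370],None,fx=2.8,fy=2.8,interpolation=cv2.INTER_CUBIC))
save('c2',cv2.resize(b[215:405,180:460],None,fx=2.8,fy=2.8,interpolation=cv2.INTER_CUBIC))
save('c3',np.hstack([cv2.resize(a[120:310,210:360],None,fx=2.6,fy=2.6,interpolation=cv2.INTER_CUBIC),cv2.resize(b[120:310,190:340],None,fx=2.6,fy=2.6,interpolation=cv2.INTER_CUBIC)]))
E
```

```text
(no output)
```

View pics/c1.png

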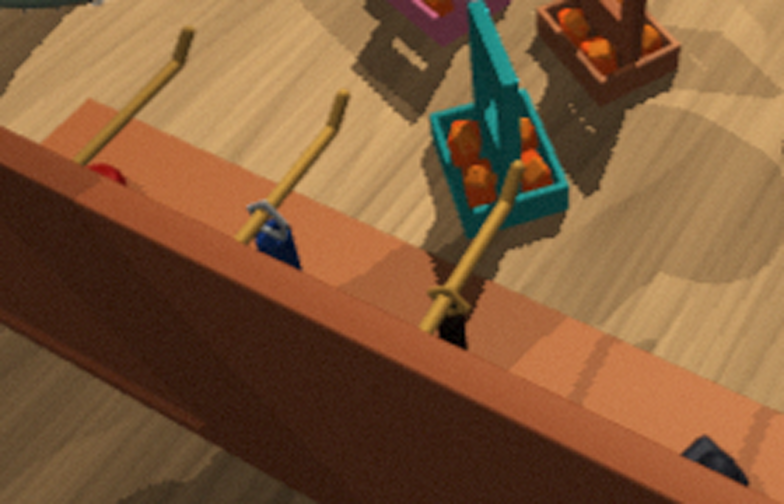

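View pics/c2.png

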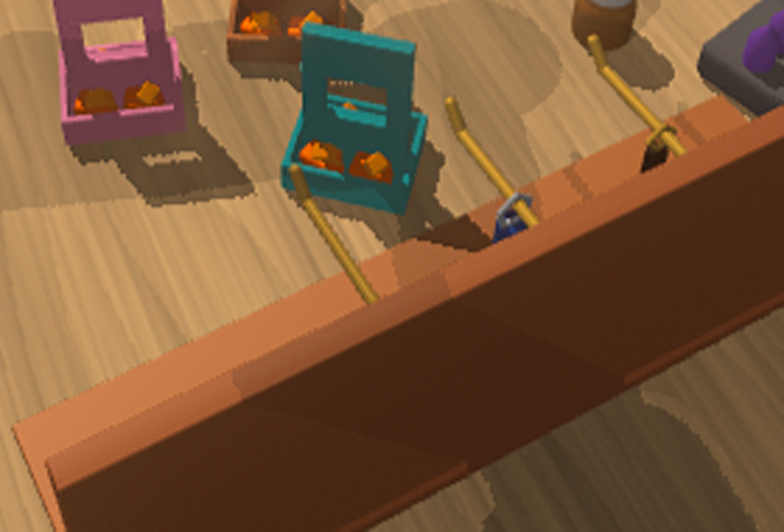

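View pics/c3.png

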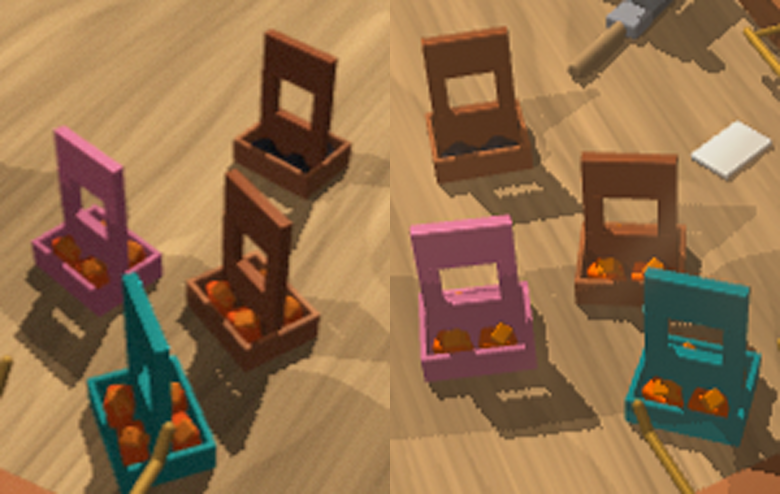

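View pics/wrist0.png

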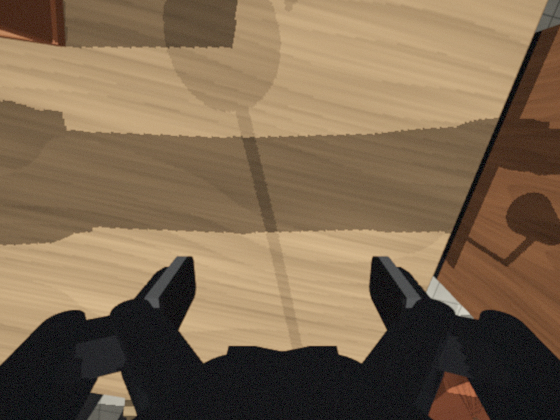

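The free hook is the leftmost in both views (scene tip at col 155, row 240). The middle one carries something blue on a ring and the right one something black. The cedar opal tray is at scene (307,235). Next I'll work out their positions.

```bash
python3 - <<'E'
from h import *
C={n:cal(n) for n in('scene','side')}
D={n:np.load(n+'_d.npy') for n in C}
def tri(p,q):
    A=[];B=[]
    for n,(v,u) in(('scene',p),('side',q)):
        f,cx,cy,o,M=C[n]; r=M@np.array([(u-cx)/f,(v-cy)/f,1]); r/=np.linalg.norm(r)
        P=np.eye(3)-np.outer(r,r);A.append(P);B.append(P@o)
    X=np.linalg.lstsq(np.vstack(A),np.hstack(B),rcond=None)[0]
    return X.round(4),[(proj(C[n],X)-np.array(k)).round(1) for n,k in(('scene',p),('side',q))]
print('hook',tri((258.5,141.5),(294.5,294.2)))
print('bar',tri((206.1,307.3),(187.5,283.6)))
print('cen',tri((220.8,305.4),(203.4,284.2)))
print('hem',tri((157.8,323.1),(158.5,219.9)))
for n,v,u in(('scene',258,142),('scene',240,155),('side',294,294),('scene',206,307),('side',187,284)):
    d=D[n][v,u]; print(n,v,u,world(C[n],v,u,d).round(3))
# bar board points cloud
for n in C:
    im,d=bot.grab_frame(n)
    r=bot.trace(n,'opal_tray_center'); print([(k['score'],k['box']) for k in r])
    for k in r:
        m=k['region']&(d>0); v,u=np.nonzero(m); P=world(C[n],v,u,d[v,u]);
        print(n,k['box'],im[m].mean(0).round(),np.median(P,0).round(3))
        s=P[P[:,2]>0.11]
        if len(s)>20:
            c,(w,h),a=cv2.minAreaRect((s[:,:2]*1000).astype(np.float32)); e=np.linalg.svd((s-s.mean(0))[:,:2],full_matrices=False)[2][0]
            print('  top',s.mean(0).round(3),s[:,2].max().round(3),(c,w,h,a),'dir',np.degrees(np.arctan2(e[1],e[0])).round(1))
# hook points: gold color above z
    hsv=cv2.cvtColor(im,cv2.COLOR_RGB2HSV)
    v,u=np.nonzero(d>0);P=world(C[n],v,u,d[v,u])
    hk=np.array([.26,-.4,.22])
    np.savez(n+'_pc.npz',P=P,v=v,u=u)
E
```

```text
hook (array([ 0.4211, -0.2316,  0.2175]), [array([-2.5,  1.1]), array([2.4, 1.2])])
bar (array([0.5432, 0.1063, 0.1291]), [array([-1.2,  0.5]), array([1.2, 0.4])])
cen (array([0.5419, 0.1026, 0.0844]), [array([-0.5,  0.2]), array([0.5, 0.2])])
hem (array([0.4593, 0.3447, 0.075 ]), [array([ 1.8, -0.8]), array([-2. , -0.4])])
scene 258 142 [ 0.426 -0.236  0.22 ]
scene 240 155 [ 0.422 -0.202  0.229]
side 294 294 [ 0.42  -0.228  0.221]
scene 206 307 [0.542 0.104 0.127]
side 187 284 [0.542 0.103 0.137]
[(0.92, [224.8, 166.3, 267.0, 240.6]), (0.67, [247.1, 223.1, 293.8, 310.3])]
scene [224.8, 166.3, 267.0, 240.6] [116.  58.  64.] [0.39  0.083 0.039]
  top [0.387 0.086 0.135] 0.152 ((429.98858642578125, 54.321533203125), 41.62656021118164, 201.48681640625, 52.09095764160156) dir -19.6
scene [247.1, 223.1, 293.8, 310.3] [50. 73. 59.] [ 0.541 -0.056  0.032]
  top [ 0.539 -0.055  0.141] 0.236 ((578.983154296875, -101.46466827392578), 25.970012664794922, 231.27041625976562, 40.012142181396484) dir -43.4
[(0.63, [260.9, 176.2, 305.0, 238.2]), (0.6, [195.0, 202.7, 246.8, 266.0]), (0.59, [281.3, 223.0, 330.6, 293.8])]
side [260.9, 176.2, 305.0, 238.2] [112.  68.  38.] [0.532 0.105 0.055]
  top [0.539 0.108 0.135] 0.156 ((513.2171630859375, 56.09463882446289), 146.9449920654297, 84.43047332763672, 64.62873077392578) dir -30.9
side [195.0, 202.7, 246.8, 266.0] [134.  75.  78.] [0.378 0.085 0.043]
  top [0.38  0.089 0.135] 0.154 ((380.4108581542969, 92.42800903320312), 17.99418830871582, 83.92548370361328, 74.50202178955078) dir 164.7
side [281.3, 223.0, 330.6, 293.8] [53. 80. 68.] [ 0.528 -0.054  0.046]
  top [ 0.53  -0.048  0.134] 0.154 ((531.8994750976562, -45.22460174560547), 14.875174522399902, 82.2445068359375, 49.84574508666992) dir -39.2
```

```bash
python3 - <<'E'
from h import *
for n in('scene','side'):
    P=np.load(n+'_pc.npz')['P']
    s=P[(np.hypot(P[:,0]-.542,P[:,1]-.105)<.06)&(P[:,2]>.1)&(P[:,2]<.165)]
    c,(w,h),a=cv2.minAreaRect((s[:,:2]*1000).astype(np.float32)); e=np.linalg.svd((s-s.mean(0))[:,:2],full_matrices=False)[2][0]
    print(n,'bar',len(s),s.mean(0).round(4),s[:,2].max(),np.round(c,1),w,h,a,np.degrees(np.arctan2(e[1],e[0])).round(1))
    t=P[(np.hypot(P[:,0]-.542,P[:,1]-.105)<.06)&(P[:,2]>.144)&(P[:,2]<.165)]; print(t.mean(0).round(4), np.ptp(t,0))
    # hook
    s=P[(abs(P[:,0]-.425)<.06)&(P[:,1]>-.30)&(P[:,1]<-.17)&(P[:,2]>.2)&(P[:,2]<.26)]
    for q in s[np.argsort(s[:,1])][::8]: print(q.round(3))
    # board top
    b=P[(P[:,1]<-.2)&(P[:,2]>.215)&(P[:,2]<.26)&(P[:,1]>-.6)]
    print('board',len(b),b.min(0).round(3),b.max(0).round(3))
    top=b[(b[:,2]>.231)&(b[:,2]<.245)]
    (vx,vy,x0,y0)=cv2.fitLine(top[:,:2].astype(np.float32),cv2.DIST_HUBER,0,.01,.01).ravel()
    print('line',vx,vy,x0,y0,np.degrees(np.arctan2(vy,vx)),np.histogram(b[:,2],bins=10))
E
```

```text
scene bar 562 [0.5443 0.106  0.1329] 0.15248602229821984 [540.2 111.5] 14.157087326049805 86.29769897460938 63.01639175415039 -24.9
[0.5426 0.1091 0.1497] [0.07827002 0.04771534 0.00845681]
[ 0.422 -0.3    0.239]
[ 0.472 -0.3    0.238]
[ 0.464 -0.3    0.239]
[ 0.43  -0.299  0.238]
[ 0.476 -0.299  0.239]
[ 0.47  -0.298  0.237]
[ 0.465 -0.298  0.24 ]
[ 0.47  -0.297  0.238]
[ 0.476 -0.297  0.239]
[ 0.466 -0.296  0.238]
[ 0.48  -0.294  0.237]
[ 0.431 -0.289  0.218]
[ 0.43  -0.286  0.221]
[ 0.431 -0.285  0.218]
[ 0.427 -0.282  0.22 ]
[ 0.427 -0.28   0.221]
[ 0.43  -0.278  0.217]
[ 0.43  -0.276  0.218]
[ 0.426 -0.274  0.22 ]
[ 0.427 -0.272  0.218]
[ 0.426 -0.27   0.221]
[ 0.429 -0.268  0.218]
[ 0.428 -0.265  0.217]
[ 0.429 -0.263  0.218]
[ 0.428 -0.26   0.217]
[ 0.428 -0.258  0.217]
[ 0.427 -0.255  0.219]
[ 0.428 -0.253  0.221]
[ 0.422 -0.25   0.22 ]
[ 0.425 -0.248  0.221]
[ 0.426 -0.245  0.215]
[ 0.425 -0.242  0.218]
[ 0.426 -0.24   0.217]
[ 0.424 -0.237  0.22 ]
[ 0.426 -0.235  0.219]
[ 0.42  -0.232  0.22 ]
[ 0.425 -0.229  0.215]
[ 0.425 -0.226  0.214]
[ 0.425 -0.224  0.217]
[ 0.424 -0.22
[... 1535 characters left out ...]
 -0.232  0.222]
[ 0.423 -0.229  0.221]
[ 0.419 -0.226  0.216]
[ 0.419 -0.223  0.221]
[ 0.424 -0.22   0.22 ]
[ 0.418 -0.216  0.218]
[ 0.423 -0.213  0.22 ]
[ 0.417 -0.21   0.22 ]
[ 0.418 -0.208  0.222]
[ 0.417 -0.205  0.219]
[ 0.424 -0.203  0.222]
[ 0.416 -0.201  0.229]
[ 0.417 -0.198  0.231]
[ 0.419 -0.197  0.234]
[ 0.418 -0.195  0.232]
[ 0.418 -0.192  0.234]
board 7061 [ 0.229 -0.335  0.215] [ 0.847 -0.2    0.243]
line 0.9962735 0.08624992 0.4995358 -0.30307603 4.9479036 (array([ 367,  573,  502,  299,  288,  284,  287,  596, 3149,  716]), array([0.21500141, 0.21775699, 0.22051257, 0.22326815, 0.22602373,
       0.22877931, 0.23153489, 0.23429047, 0.23704605, 0.23980164,
       0.24255722]))
```

Targets so far:
- **Bar:** about (0.540, 0.112), top at z 0.150, with its width along azimuth -25.5°.
- **Hook seat:** about (0.4225, -0.230, 0.220), with +y at azimuth 95°.

**Could be mistaken for the opal tray (scene pixels, col,row):** pink (247,210), turquoise (267,275) and hematite (322,165). I choose the cedar one with orange stones at (307,235), which the close crop c3 confirms.

I'll raise the tool and move over.

```bash
python3 -m inch '[{"dx":20,"dy":-10,"dz":-20},{"dx":36,"dy":-18,"dz":-20},{"dx":38,"dy":-19,"dz":-15},{"dx":38,"dy":-19,"dz":-15},{"dx":38,"dy":-19,"dz":-10},{"dx":38,"dy":-19,"dz":-10},{"dx":38,"dy":-19,"dz":-10},{"dx":38,"dy":-19},{"dx":38,"dy":-19},{"dx":38,"dy":-19}]'; python3 -c "
from h import *
print(bot.observe())"
```

```text
{'clock': 0.75, 'qpos': array([ 1.27580562,  0.52133139, -0.03629594,  1.59949322,  0.02119847,
        1.02108563, -0.1128101 ]), 'qd': array([-8.47037842e-05,  1.29377793e-04, -1.12990032e-03, -1.84274619e-03,
       -9.29549765e-04, -9.17450506e-04, -3.25008196e-05]), 'joint_efforts': array([-6.50078091e-04, -9.26731896e+01,  1.97787277e+00, -3.70216334e+01,
        1.79600035e-02,  1.98615766e-03,  7.80416883e-06]), 'position': array([ 0.13929076, -0.60928718,  0.23133603]), 'tool_rot': array([ 3.14152587e+00, -5.43032210e-06,  2.24733248e-01]), 'force': array([-1.06399679,  0.22976076, -0.97379688]), 'moment': array([-0.03287034,  0.01409136,  0.01220036]), 'grip_width': 0.08545183734535139}schema error: expected keys dx, dy, dz, rx, ry, rz, hand
```

```bash
python3 -m inch '[{"dx":20,"dy":-10,"dz":-20,"rx":0,"ry":0,"rz":0,"hand":-1},{"dx":36,"dy":-18,"dz":-20,"rx":0,"ry":0,"rz":0,"hand":-1},{"dx":38,"dy":-19,"dz":-15,"rx":0,"ry":0,"rz":0,"hand":-1},{"dx":38,"dy":-19,"dz":-15,"rx":0,"ry":0,"rz":0,"hand":-1},{"dx":38,"dy":-19,"dz":-10,"rx":0,"ry":0,"rz":0,"hand":-1},{"dx":38,"dy":-19,"dz":-10,"rx":0,"ry":0,"rz":0,"hand":-1},{"dx":38,"dy":-19,"dz":-10,"rx":0,"ry":0,"rz":0,"hand":-1},{"dx":38,"dy":-19,"dz":0,"rx":0,"ry":0,"rz":0,"hand":-1},{"dx":38,"dy":-19,"dz":0,"rx":0,"ry":0,"rz":0,"hand":-1},{"dx":38,"dy":-19,"dz":0,"rx":0,"ry":0,"rz":0,"hand":-1}]'; python3 -c "
from h import *
o=bot.observe();print(o['clock'],o['qpos'],o['position'],o['tool_rot'],o['force'])"
```

```text
clock: 1.75
position: [0.4513, -0.3523, 0.3316]
tool_rot: [3.141, -0.0, 0.225]
force: [0.7, -0.4, -0.3]
grip_width: 0.0852
1.75 [ 0.68536225  0.35082482 -0.17083023  1.60548304  0.0630582   1.19014024
 -0.84484263] [ 0.45127529 -0.3523111   0.33160277] [ 3.14116778e+00 -3.37127897e-04  2.24623419e-01] [ 0.69293616 -0.39097456 -0.30604542]
```

```bash
python3 -m inch '[{"dx":10,"dy":-25,"dz":0,"rx":0,"ry":0,"rz":0,"hand":-1},{"dx":20,"dy":-45,"dz":0,"rx":0,"ry":0,"rz":0,"hand":-1},{"dx":20,"dy":-45,"dz":0,"rx":0,"ry":0,"rz":0,"hand":-1},{"dx":20,"dy":-45,"dz":0,"rx":0,"ry":0,"rz":0,"hand":-1},{"dx":20,"dy":-45,"dz":0,"rx":0,"ry":0,"rz":0,"hand":-1},{"dx":20,"dy":-45,"dz":0,"rx":0,"ry":0,"rz":0,"hand":-1},{"dx":20,"dy":-45,"dz":0,"rx":0,"ry":0,"rz":0,"hand":-1},{"dx":20,"dy":-45,"dz":0,"rx":0,"ry":0,"rz":0,"hand":-1},{"dx":20,"dy":-45,"dz":0,"rx":0,"ry":0,"rz":0,"hand":-1},{"dx":20,"dy":-45,"dz":0,"rx":0,"ry":0,"rz":-0.1,"hand":-1}]'
python3 -m inch '[{"dx":0,"dy":0,"dz":0,"rx":0,"ry":0,"rz":-0.149,"hand":-1},{"dx":0,"dy":0,"dz":0,"rx":0,"ry":0,"rz":-0.149,"hand":-1},{"dx":0,"dy":0,"dz":0,"rx":0,"ry":0,"rz":-0.149,"hand":-1},{"dx":0,"dy":0,"dz":0,"rx":0,"ry":0,"rz":-0.149,"hand":-1},{"dx":0,"dy":0,"dz":0,"rx":0,"ry":0,"rz":-0.149,"hand":-1},{"dx":0,"dy":0,"dz":0,"rx":0,"ry":0,"rz":-0.149,"hand":-1},{"dx":0,"dy":0,"dz":0,"rx":0,"ry":0,"rz":-0.149,"hand":-1},{"dx":0,"dy":0,"dz":0,"rx":0,"ry":0,"rz":-0.149,"hand":-1},{"dx":0,"dy":0,"dz":0,"rx":0,"ry":0,"rz":-0.149,"hand":-1},{"dx":0,"dy":0,"dz":0,"rx":0,"ry":0,"rz":-0.149,"hand":-1}]'
python3 -m inch '[{"dx":0,"dy":0,"dz":0,"rx":0,"ry":0,"rz":-0.149,"hand":-1},{"dx":0,"dy":0,"dz":0,"rx":0,"ry":0,"rz":-0.149,"hand":-1},{"dx":0,"dy":0,"dz":0,"rx":0,"ry":0,"rz":-0.149,"hand":-1},{"dx":0,"dy":0,"dz":0,"rx":0,"ry":0,"rz":-0.149,"hand":-1},{"dx":0,"dy":0,"dz":0,"rx":0,"ry":0,"rz":-0.149,"hand":-1},{"dx":0,"dy":0,"dz":0,"rx":0,"ry":0,"rz":-0.135,"hand":-1}]'
python3 - <<'E'
from h import *
o=bot.observe();print(o['clock'],o['qpos'],o['position'],o['tool_rot'],o['force'])
c=cal('wrist'); im,d=bot.grab_frame('wrist'); save('w1',im)
v,u=np.nonzero(d>0);P=world(c,v,u,d[v,u])
s=(np.hypot(P[:,0]-.542,P[:,1]-.11)<.07)&(P[:,2]>.135)&(P[:,2]<.165)
s=P[s];print(len(s),s.mean(0))
cc,wh,a=cv2.minAreaRect((s[:,:2]*1000).astype(np.float32)); e=np.linalg.svd((s-s.mean(0))[:,:2],full_matrices=False)[2][0]
print(cc,wh,a,np.degrees(np.arctan2(e[1],e[0])),np.median(s[:,2]))
print([(k['score'],k['centre']) for k in bot.tip_of('wrist','opal_tray_bar')])
E
```

```text
clock: 2.75
position: [0.5396, 0.1099, 0.3316]
tool_rot: [3.141, -0.001, 0.325]
force: [1.2, -1.0, -0.3]
grip_width: 0.0855
clock: 3.75
position: [0.5395, 0.1079, 0.3314]
tool_rot: [3.141, 0.0, 1.821]
force: [0.4, -1.0, 0.0]
grip_width: 0.0852
clock: 4.35
position: [0.5395, 0.1078, 0.3313]
tool_rot: [-3.142, 0.0, 2.701]
force: [0.7, 0.0, 0.2]
grip_width: 0.0856
4.35 [ 0.34691432  0.42369057 -0.90283581  1.63596074  0.34695477  1.25196445
  0.50655354] [0.53952672 0.10782255 0.33133432] [-3.14151884e+00  1.13370868e-04  2.70068389e+00] [0.68139458 0.03189697 0.24673761]
800 [0.5398545  0.1144489  0.14918058]
(541.6480102539062, 113.57328033447266) (11.981788635253906, 84.07032012939453) 63.371036529541016 -26.744018425804878 0.14934499588298691
[(0.65, [51.3, 204.1]), (0.62, [180.2, 285.5]), (0.6, [228.7, 168.8])]
```

View pics/w1.png

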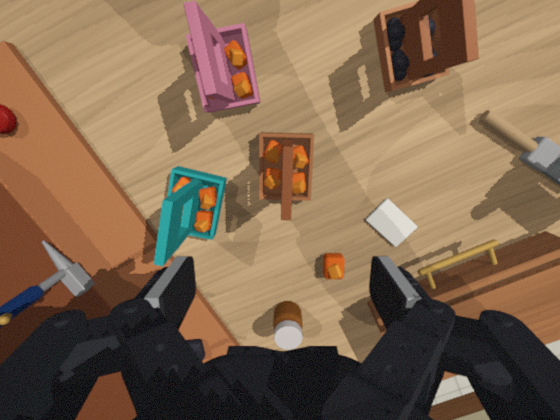

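The wrist view shows the cedar tray with orange opals at (285,170), right where expected. Its bar fits a 12x84 mm rectangle at (0.5416, 0.1136). I'll correct the pose and go down.

```bash
python3 -m inch '[{"dx":0.6,"dy":6.1,"dz":10,"rx":0,"ry":0,"rz":0.024,"hand":-1},{"dx":0,"dy":0,"dz":30,"rx":0,"ry":0,"rz":0,"hand":-1},{"dx":0,"dy":0,"dz":35,"rx":0,"ry":0,"rz":0,"hand":-1},{"dx":0,"dy":0,"dz":35,"rx":0,"ry":0,"rz":0,"hand":-1},{"dx":0,"dy":0,"dz":30,"rx":0,"ry":0,"rz":0,"hand":-1},{"dx":0,"dy":0,"dz":25,"rx":0,"ry":0,"rz":0,"hand":-1},{"dx":0,"dy":0,"dz":20,"rx":0,"ry":0,"rz":0,"hand":-1},{"dx":0,"dy":0,"dz":20,"rx":0,"ry":0,"rz":0,"hand":-1},{"dx":0,"dy":0,"dz":10,"rx":0,"ry":0,"rz":0,"hand":-1},{"dx":0,"dy":0,"dz":0,"rx":0,"ry":0,"rz":0,"hand":-1}]'
python3 - <<'E'
from h import *
o=bot.observe();print(o['clock'],o['qpos'],o['position'],o['tool_rot'],o['force'])
for n in('scene','side'):
    im,d=bot.grab_frame(n); save(n+'1',cv2.resize(im[110:310,190:390],None,fx=2.8,fy=2.8))
E
```

```text
clock: 5.45
position: [0.5411, 0.1136, 0.1155]
tool_rot: [-3.14, -0.001, 2.669]
force: [0.3, 0.3, -0.3]
grip_width: 0.0857
5.45 [ 0.21308317  0.66726287 -0.74960446  1.86141602  0.59395321  0.85264227
  0.2605257 ] [0.5411223  0.11358526 0.1154553 ] [-3.14046099e+00 -1.22909210e-03  2.66850933e+00] [ 0.3000682   0.32248128 -0.34066199]
```

View pics/side1.png

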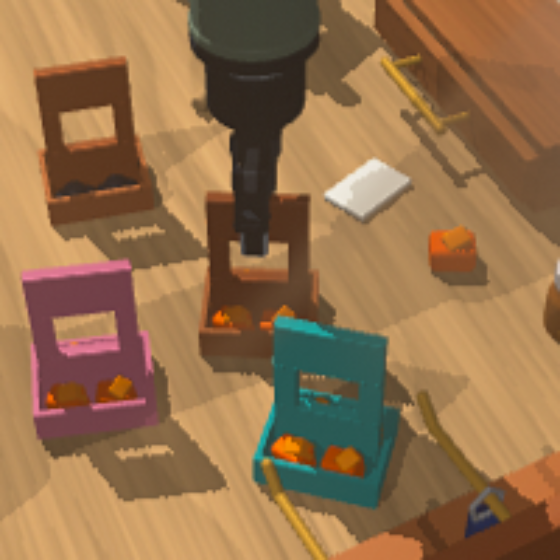

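The fingers straddle the middle of the cedar bar, at crop (255,230). I'll close the gripper.

```bash
python3 -m inch '[{"dx":0,"dy":0,"dz":0,"rx":0,"ry":0,"rz":0,"hand":0},{"dx":0,"dy":0,"dz":0,"rx":0,"ry":0,"rz":0,"hand":0.5},{"dx":0,"dy":0,"dz":0,"rx":0,"ry":0,"rz":0,"hand":1},{"dx":0,"dy":0,"dz":0,"rx":0,"ry":0,"rz":0,"hand":1},{"dx":0,"dy":0,"dz":0,"rx":0,"ry":0,"rz":0,"hand":1},{"dx":0,"dy":0,"dz":0,"rx":0,"ry":0,"rz":0,"hand":1},{"dx":0,"dy":0,"dz":0,"rx":0,"ry":0,"rz":0,"hand":1},{"dx":0,"dy":0,"dz":0,"rx":0,"ry":0,"rz":0,"hand":1}]' 60
```

```text
clock: 6.35
position: [0.5416, 0.1136, 0.1164]
tool_rot: [-3.141, 0.0, 2.671]
force: [-2.0, -1.7, 4.8]
grip_width: 0.0116
```

```bash
python3 -m inch '[{"dx":0,"dy":0,"dz":-8,"rx":0,"ry":0,"rz":0,"hand":1},{"dx":0,"dy":0,"dz":-15,"rx":0,"ry":0,"rz":0,"hand":1},{"dx":0,"dy":0,"dz":-20,"rx":0,"ry":0,"rz":0,"hand":1},{"dx":0,"dy":0,"dz":-25,"rx":0,"ry":0,"rz":0,"hand":1},{"dx":0,"dy":0,"dz":-25,"rx":0,"ry":0,"rz":0,"hand":1},{"dx":0,"dy":0,"dz":-25,"rx":0,"ry":0,"rz":0,"hand":1},{"dx":0,"dy":0,"dz":-25,"rx":0,"ry":0,"rz":0,"hand":1},{"dx":0,"dy":0,"dz":-20,"rx":0,"ry":0,"rz":0,"hand":1},{"dx":0,"dy":0,"dz":-15,"rx":0,"ry":0,"rz":0,"hand":1},{"dx":0,"dy":0,"dz":0,"rx":0,"ry":0,"rz":0,"hand":1}]'
python3 - <<'E'
from h import *
o=bot.observe();print(o['clock'],o['qpos'],o['position'],o['tool_rot'],o['force'],o['moment'],o['grip_width'])
for n in('side',):
    im,d=bot.grab_frame(n); save(n+'2',im)
    c=cal(n);v,u=np.nonzero(d>0);P=world(c,v,u,d[v,u])
    s=P[(np.hypot(P[:,0]-.42,P[:,1]+.24)<.09)&(P[:,1]>-.285)&(P[:,2]<.21)];print('under hook max z',s[:,2].max() if len(s) else None)
E
```

```text
clock: 7.35
position: [0.5422, 0.1141, 0.2965]
tool_rot: [3.14, 0.002, 2.671]
force: [0.0, 0.3, -2.5]
grip_width: 0.0111
7.35 [ 0.31917917  0.4576666  -0.88363419  1.67999836  0.37908728  1.18221941
  0.44048064] [0.54215056 0.11412683 0.29648215] [3.13975569e+00 2.39064839e-03 2.67076250e+00] [ 0.04176914  0.26000636 -2.4891005 ] [-0.01797247 -0.02846993 -0.03520516] 0.011143684059061734
under hook max z 0.025242865395131653
```

View pics/side2.png

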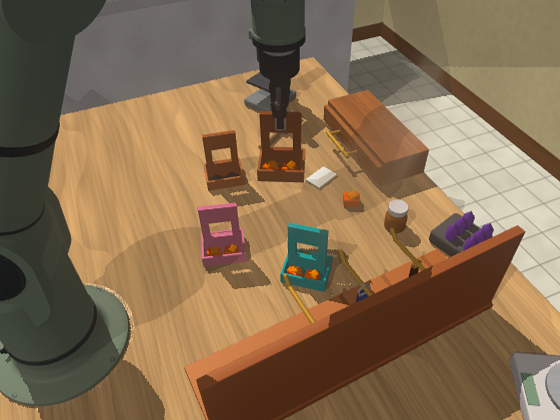

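The tray is held level and lifted to zc≈0.255, at side (282,155). Next I'll carry it to a point in front of the hook and turn it.

```bash
python3 -m inch '[{"dx":-0.7,"dy":-15,"dz":0,"rx":0,"ry":0,"rz":0,"hand":1},{"dx":-0.7,"dy":-30,"dz":0,"rx":0,"ry":0,"rz":0,"hand":1},{"dx":-0.7,"dy":-35,"dz":0,"rx":0,"ry":0,"rz":0,"hand":1},{"dx":-0.7,"dy":-35,"dz":0,"rx":0,"ry":0,"rz":0,"hand":1},{"dx":-0.7,"dy":-35,"dz":0,"rx":0,"ry":0,"rz":0,"hand":1},{"dx":-0.7,"dy":-35,"dz":0,"rx":0,"ry":0,"rz":0,"hand":1},{"dx":-0.7,"dy":-35,"dz":0,"rx":0,"ry":0,"rz":0,"hand":1},{"dx":-0.7,"dy":-30,"dz":0,"rx":0,"ry":0,"rz":0,"hand":1},{"dx":-0.7,"dy":-25,"dz":0,"rx":0,"ry":0,"rz":0,"hand":1},{"dx":-0.7,"dy":-18,"dz":0,"rx":0,"ry":0,"rz":0,"hand":1}]'
python3 -m inch '[{"dx":0,"dy":0,"dz":0,"rx":0,"ry":0,"rz":-0.06,"hand":1},{"dx":0,"dy":0,"dz":0,"rx":0,"ry":0,"rz":-0.09,"hand":1},{"dx":0,"dy":0,"dz":0,"rx":0,"ry":0,"rz":-0.1,"hand":1},{"dx":0,"dy":0,"dz":0,"rx":0,"ry":0,"rz":-0.1,"hand":1},{"dx":0,"dy":0,"dz":0,"rx":0,"ry":0,"rz":-0.1,"hand":1},{"dx":0,"dy":0,"dz":0,"rx":0,"ry":0,"rz":-0.07,"hand":1},{"dx":0,"dy":0,"dz":0,"rx":0,"ry":0,"rz":-0.038,"hand":1},{"dx":0,"dy":0,"dz":0,"rx":0,"ry":0,"rz":0,"hand":1}]'
python3 - <<'E'
from h import *
o=bot.observe();print(o['clock'],o['qpos'],o['position'],o['tool_rot'],o['force'],o['moment'],o['grip_width'])
n='scene'
for n in('scene','side'):
    im,d=bot.grab_frame(n); save(n+'3',im)
    c=cal(n);v,u=np.nonzero(d>0);P=world(c,v,u,d[v,u])
    T=np.array(o['position']); zc=T[2]-.041
    q=P-[T[0],T[1],zc]; a=np.radians(185); ex=np.array([np.cos(a),np.sin(a)]); ey=np.array([-ex[1],ex[0]])
    L=np.c_[q[:,:2]@ex,q[:,:2]@ey,q[:,2]]
    s=L[(abs(L[:,0])<.06)&(abs(L[:,1])<.025)&(L[:,2]>.0)&(L[:,2]<.09)&(abs(L[:,0])>.016)]
    cc,wh,ang=cv2.minAreaRect((s[:,:2]*1000).astype(np.float32))
    print(n,'board in tool frame',len(s),cc,wh,ang,s[:,2].max())
E
```

```text
clock: 8.4
position: [0.4135, -0.1521, 0.2934]
tool_rot: [-3.141, -0.002, 2.669]
force: [0.2, -0.9, -2.6]
grip_width: 0.011
clock: 9.2
position: [0.4144, -0.1505, 0.2935]
tool_rot: [3.141, -0.001, -3.054]
force: [0.1, 0.1, -2.6]
grip_width: 0.0114
9.2 [ 1.04885671  0.26014427 -0.98391299  1.94058021  0.24592643  1.06889811
  1.61900869] [ 0.41444947 -0.15053431  0.29349282] [ 3.14063261e+00 -1.06773120e-03 -3.05376673e+00] [ 0.08733577  0.05078344 -2.6242035 ] [-0.01939344 -0.01954475 -0.02176501] 0.011366318663431957
scene board in tool frame 886 (0.8360023498535156, 1.074239730834961) (14.06112003326416, 85.8325424194336) 89.8122329711914 0.07671416045537716
side board in tool frame 840 (0.6803245544433594, 0.4485306739807129) (14.869264602661133, 84.82091522216797) 89.52702331542969 0.07807330608610175
```

View pics/scene3.png

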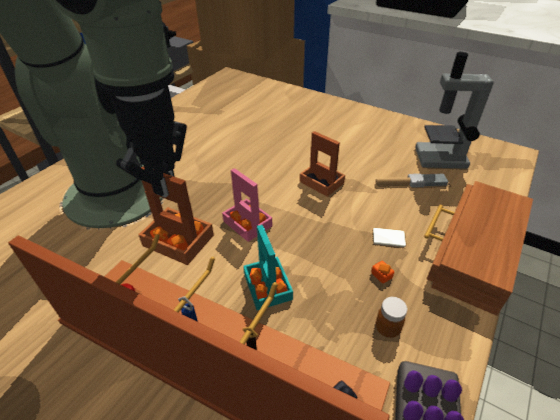

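View pics/side3.png

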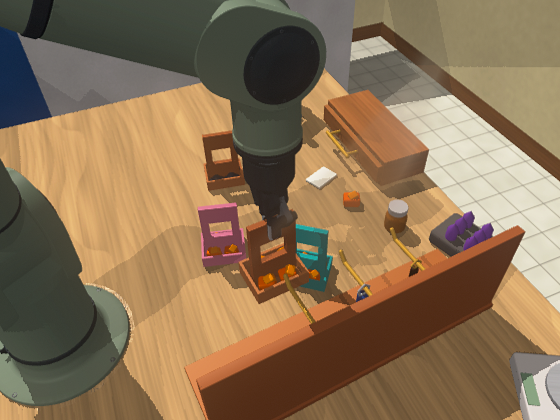

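```bash
python3 -m inch '[{"dx":-0.9,"dy":0,"dz":6,"rx":0,"ry":0,"rz":0,"hand":1},{"dx":-1,"dy":0,"dz":10,"rx":0,"ry":0,"rz":0,"hand":1},{"dx":0,"dy":0,"dz":10,"rx":0,"ry":0,"rz":0,"hand":1},{"dx":0,"dy":0,"dz":6,"rx":0,"ry":0,"rz":0,"hand":1},{"dx":0,"dy":-5,"dz":3,"rx":0,"ry":0,"rz":0,"hand":1},{"dx":0,"dy":-10,"dz":0,"rx":0,"ry":0,"rz":0,"hand":1},{"dx":0,"dy":-5,"dz":0,"rx":0,"ry":0,"rz":0,"hand":1},{"dx":0,"dy":0,"dz":0,"rx":0,"ry":0,"rz":0,"hand":1}]'
cat > chk.py <<'E'
from h import *
import sys
o=bot.observe();T=np.array(o['position']);print(o['clock'],o['qpos'].round(2),T.round(4),o['tool_rot'].round(3),o['force'].round(1),o['grip_width'].round(4))
S=np.array([.4225,-.230,.220]); a=np.radians(5); hx=np.array([np.cos(a),np.sin(a)]);hy=np.array([-hx[1],hx[0]])
d=(T-S); print('tool TCP in hook frame mm',1000*d[:2]@hx,1000*d[:2]@hy,1000*d[2], 'zc',1000*(d[2]-.041))
for n in('scene','side'):
    im,dd=bot.grab_frame(n); 
    b=im[160:320,90:290] if n=='scene' else im[190:350,200:400]
    save(n+sys.argv[1],cv2.resize(b,None,fx=3.5,fy=3.5,interpolation=cv2.INTER_CUBIC))
    c=cal(n);v,u=np.nonzero(dd>0);P=world(c,v,u,dd[v,u])
    q=P-S;L=np.c_[q[:,:2]@hx,q[:,:2]@hy,q[:,2]]*1000
    h=L[(abs(L[:,0])<8)&(L[:,1]>-60)&(L[:,1]<48)&(L[:,2]>-12)&(L[:,2]<24)]
    print(n,'hook rod x mean',h[:,0].mean().round(1),'ymax',h[:,1].max().round(1),'z95 level',np.percentile(h[h[:,1]<15][:,2],95).round(1) if (h[:,1]<15).any() else None, 'zmax',h[:,2].max().round(1))
    y0=1000*d[:2]@hy; z0=1000*(d[2]-.041)
    s=L[(abs(L[:,0])<48)&(abs(L[:,0])>17)&(abs(L[:,1]-y0)<25)&(L[:,2]>z0)&(L[:,2]<z0+90)]
    if len(s)>30:
        print('  board',cv2.minAreaRect(s[:,:2].astype(np.float32)),'top',np.percentile(s[:,2],98).round(1))
E
python3 chk.py 4
```

```text
clock: 10.1
position: [0.4187, -0.1714, 0.2594]
tool_rot: [-3.142, 0.0, -3.056]
force: [0.3, 0.3, -2.4]
grip_width: 0.0114Traceback (most recent call last):
  File "chk.py", line 3, in <module>
    o=bot.observe();T=np.array(o['position']);print(o['clock'],o['qpos'].round(2),T.round(4),o['tool_rot'].round(3),o['force'].round(1),o['grip_width'].round(4))
                                                                                                                                        ^^^^^^^^^^^^^^^^^^^^^
AttributeError: 'float' object has no attribute 'round'
```

```bash
sed -i "s/o\['grip_width'\].round(4)/o['grip_width']/" chk.py; python3 chk.py 4
```

```text
10.1 [ 1.04  0.32 -0.95  1.97  0.31  1.01  1.6 ] [ 0.4187 -0.1714  0.2594] [-3.142  0.    -3.056] [ 0.3  0.3 -2.4] 0.011385477043735007
tool TCP in hook frame mm 1.286980855857407 58.72763189462379 39.421936306135855 zc -1.5780636938641444
scene hook rod x mean 0.9 ymax 37.4 z95 level 1.3 zmax 15.3
  board ((0.6596755981445312, 57.49554443359375), (86.08831787109375, 14.379820823669434), 0.8466437458992004) top 74.1
side hook rod x mean -1.1 ymax 40.1 z95 level 2.1 zmax 15.1
  board ((0.44487762451171875, 58.626407623291016), (15.127105712890625, 84.28425598144531), 88.70864868164062) top 75.1
```

View pics/scene4.png

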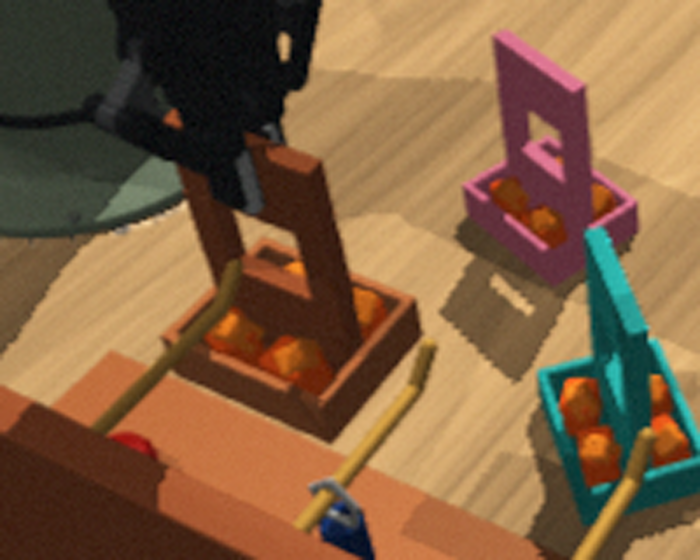

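View pics/side4.png

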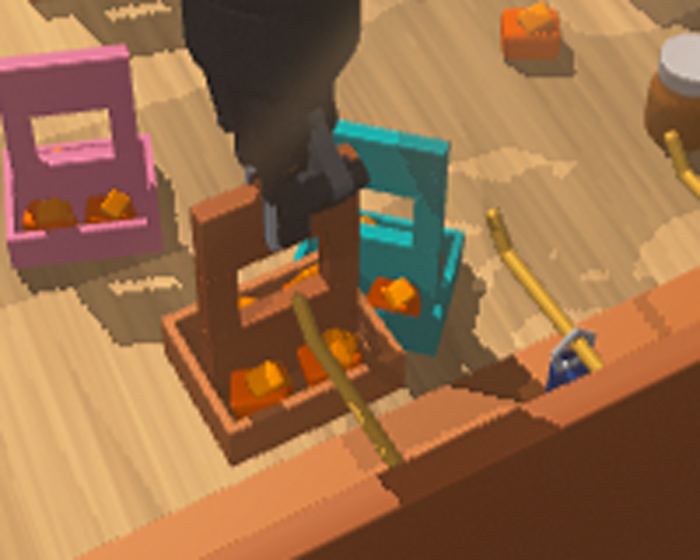

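The hook rod lines up with the slot to about 1 mm sideways, with roughly 10 mm above and 8 mm below. I'll thread the tray on.

```bash
python3 -m inch '[{"dx":0.2,"dy":-5,"dz":1,"rx":0,"ry":0,"rz":0,"hand":1},{"dx":0.2,"dy":-8,"dz":1,"rx":0,"ry":0,"rz":0,"hand":1},{"dx":0.2,"dy":-10,"dz":0,"rx":0,"ry":0,"rz":0,"hand":1},{"dx":0,"dy":-10,"dz":0,"rx":0,"ry":0,"rz":0,"hand":1},{"dx":0,"dy":-10,"dz":0,"rx":0,"ry":0,"rz":0,"hand":1},{"dx":0,"dy":-10,"dz":0,"rx":0,"ry":0,"rz":0,"hand":1},{"dx":0,"dy":-8,"dz":0,"rx":0,"ry":0,"rz":0,"hand":1},{"dx":0,"dy":-5,"dz":0,"rx":0,"ry":0,"rz":0,"hand":1},{"dx":0,"dy":0,"dz":0,"rx":0,"ry":0,"rz":0,"hand":1}]'
python3 chk.py 5
```

```text
clock: 11.1
position: [0.4237, -0.2367, 0.2572]
tool_rot: [3.141, -0.0, -3.055]
force: [-0.6, 0.6, -2.0]
grip_width: 0.0113
11.1 [ 1.1   0.38 -0.91  1.89  0.35  1.03  1.7 ] [ 0.4237 -0.2367  0.2572] [ 3.141 -0.    -3.055] [-0.6  0.6 -2. ] 0.011269911055014875
tool TCP in hook frame mm 0.6065837317085293 -6.765592309015786 37.183702583812014 zc -3.81629741618799
scene hook rod x mean 1.0 ymax 38.8 z95 level 1.3 zmax 15.1
  board ((-0.20103073120117188, -7.5925774574279785), (85.96248626708984, 13.821473121643066), 0.10988159477710724) top 72.2
side hook rod x mean -1.3 ymax 6.7 z95 level 2.4 zmax 3.4
  board ((-0.3468132019042969, -5.574535369873047), (15.572856903076172, 85.57466125488281), 89.82483673095703) top 72.9
```

View pics/scene5.png

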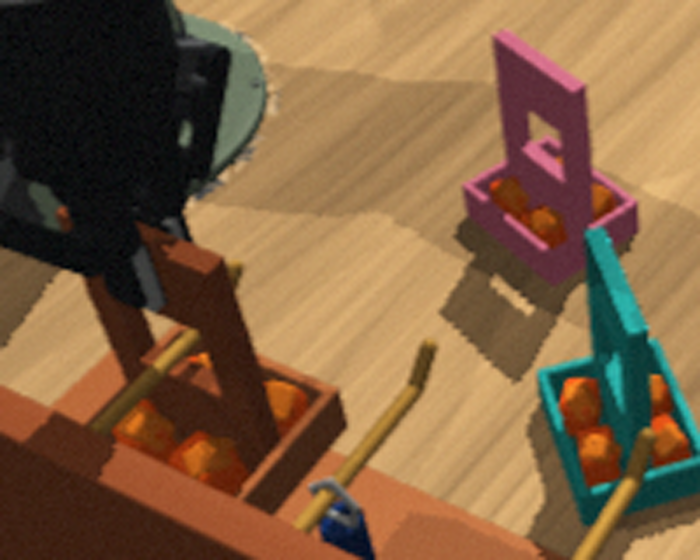

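View pics/side5.png

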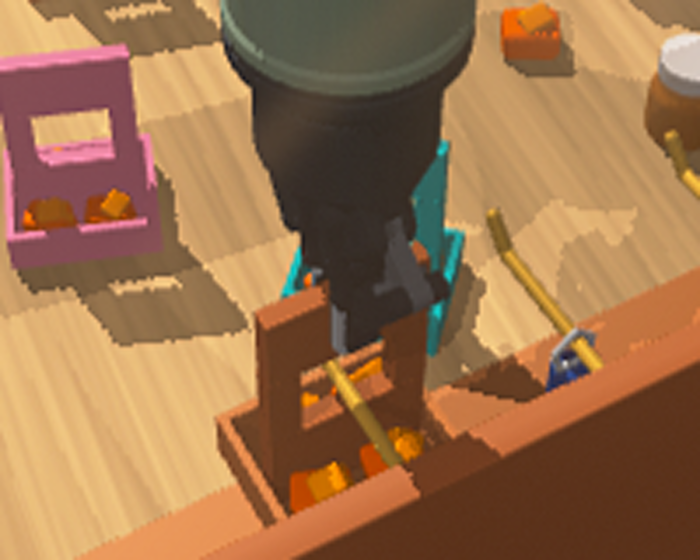

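The rod passes through the slot (scene crop 160,365). I'll lower the tray, slowly at the end.

```bash
python3 -m inch '[{"dx":0,"dy":0,"dz":4,"rx":0,"ry":0,"rz":0,"hand":1},{"dx":0,"dy":0,"dz":6,"rx":0,"ry":0,"rz":0,"hand":1},{"dx":0,"dy":0,"dz":6,"rx":0,"ry":0,"rz":0,"hand":1},{"dx":0,"dy":0,"dz":4,"rx":0,"ry":0,"rz":0,"hand":1},{"dx":0,"dy":0,"dz":2,"rx":0,"ry":0,"rz":0,"hand":1},{"dx":0,"dy":0,"dz":0,"rx":0,"ry":0,"rz":0,"hand":1}]'
python3 -m inch '[{"dx":0,"dy":0,"dz":1,"rx":0,"ry":0,"rz":0,"hand":1},{"dx":0,"dy":0,"dz":1,"rx":0,"ry":0,"rz":0,"hand":1},{"dx":0,"dy":0,"dz":0,"rx":0,"ry":0,"rz":0,"hand":1}]'
python3 -m inch '[{"dx":0,"dy":0,"dz":0.8,"rx":0,"ry":0,"rz":0,"hand":1},{"dx":0,"dy":0,"dz":0,"rx":0,"ry":0,"rz":0,"hand":1}]'
```

```text
clock: 11.8
position: [0.4237, -0.236, 0.235]
tool_rot: [3.141, -0.0, -3.054]
force: [0.1, 0.1, -2.3]
grip_width: 0.0112
clock: 12.1
position: [0.4237, -0.2361, 0.2333]
tool_rot: [3.142, -0.0, -3.054]
force: [-0.0, 0.4, -1.7]
grip_width: 0.011
clock: 12.3
position: [0.4237, -0.2362, 0.2325]
tool_rot: [-3.142, -0.0, -3.054]
force: [-0.2, -1.2, -2.9]
grip_width: 0.0113
```

```bash
python3 -m inch '[{"dx":0,"dy":0,"dz":0.8,"rx":0,"ry":0,"rz":0,"hand":1},{"dx":0,"dy":0,"dz":0,"rx":0,"ry":0,"rz":0,"hand":1}]'
python3 -m inch '[{"dx":0,"dy":0,"dz":0.8,"rx":0,"ry":0,"rz":0,"hand":1},{"dx":0,"dy":0,"dz":0,"rx":0,"ry":0,"rz":0,"hand":1}]'
python3 -m inch '[{"dx":0,"dy":0,"dz":0.8,"rx":0,"ry":0,"rz":0,"hand":1},{"dx":0,"dy":0,"dz":0,"rx":0,"ry":0,"rz":0,"hand":1}]'
```

```text
clock: 12.5
position: [0.4237, -0.2361, 0.2316]
tool_rot: [3.142, -0.0, -3.054]
force: [-0.5, 0.1, -2.7]
grip_width: 0.0113
clock: 12.7
position: [0.4238, -0.2362, 0.231]
tool_rot: [-3.141, 0.0, -3.054]
force: [-1.4, 0.6, 2.6]
grip_width: 0.0112
clock: 12.9
position: [0.4239, -0.2362, 0.2308]
tool_rot: [-3.141, 0.0, -3.054]
force: [-5.4, 1.0, 15.9]
grip_width: 0.0114
```

Contact: the vertical reading rose to +16 N. I'll ease off 0.8 mm and open slightly.

```bash
python3 -m inch '[{"dx":0,"dy":0,"dz":-0.7,"rx":0,"ry":0,"rz":0,"hand":1},{"dx":0,"dy":0,"dz":0,"rx":0,"ry":0,"rz":0,"hand":1},{"dx":0,"dy":0,"dz":0,"rx":0,"ry":0,"rz":0,"hand":0.65},{"dx":0,"dy":0,"dz":0,"rx":0,"ry":0,"rz":0,"hand":0.6},{"dx":0,"dy":0,"dz":0,"rx":0,"ry":0,"rz":0,"hand":0.5},{"dx":0,"dy":0,"dz":0,"rx":0,"ry":0,"rz":0,"hand":0.45},{"dx":0,"dy":0,"dz":0,"rx":0,"ry":0,"rz":0,"hand":0.45},{"dx":0,"dy":0,"dz":0,"rx":0,"ry":0,"rz":0,"hand":0.45}]'
python3 chk.py 6
```

```text
clock: 13.7
position: [0.4237, -0.2361, 0.2308]
tool_rot: [3.142, 0.0, -3.054]
force: [-0.3, 0.0, 0.1]
grip_width: 0.0235
13.7 [ 1.08  0.42 -0.89  1.93  0.39  0.98  1.66] [ 0.4237 -0.2361  0.2308] [ 3.142  0.    -3.054] [-0.3  0.   0.1] 0.023517638241418868
tool TCP in hook frame mm 0.702314692927308 -6.201449095700586 10.79104305281639 zc -30.208956947183612
scene hook rod x mean 1.6 ymax 38.5 z95 level 22.0 zmax 23.9
  board ((-0.3332862854003906, -7.168639659881592), (87.20359802246094, 13.1334867477417), 0.28859743475914) top 45.5
side hook rod x mean -1.8 ymax 38.5 z95 level 22.5 zmax 24.0
  board ((0.3861045837402344, -7.479545593261719), (14.906240463256836, 86.10980987548828), 88.26016235351562) top 47.4
```

View pics/scene6.png

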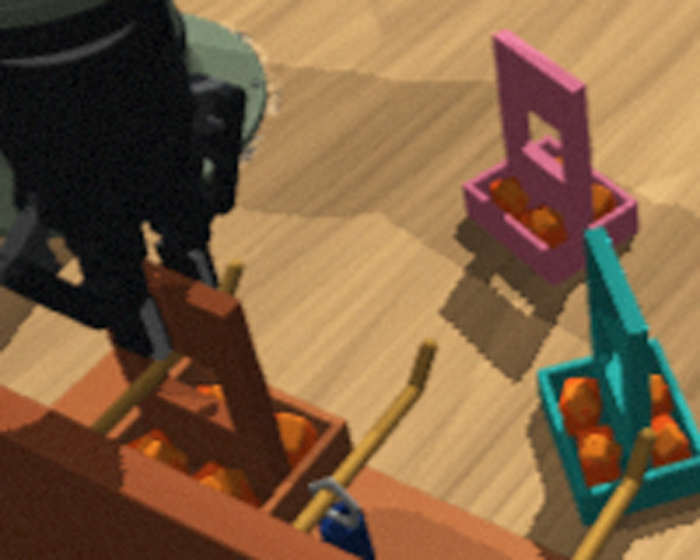

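View pics/side6.png

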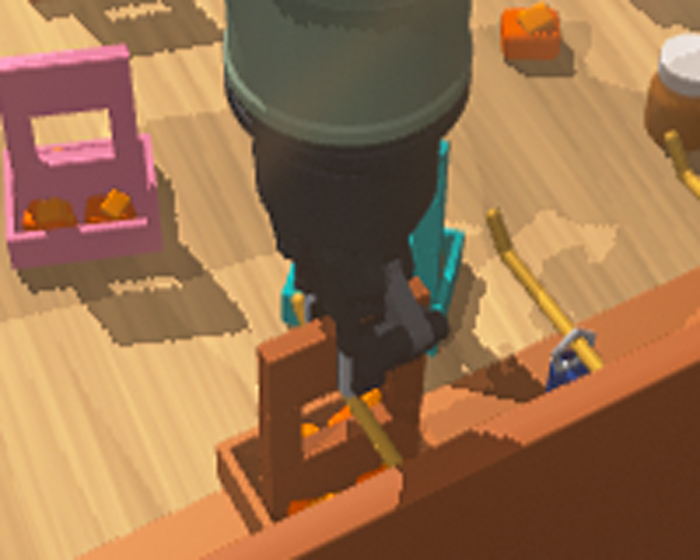

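Released: the opening is 23.5 mm and the wrist force is about 0. The tray hangs at zc ≈ -30 mm. I'll withdraw straight up.

```bash
python3 -m inch '[{"dx":0,"dy":0,"dz":-4,"rx":0,"ry":0,"rz":0,"hand":0.45},{"dx":0,"dy":0,"dz":-8,"rx":0,"ry":0,"rz":0,"hand":0.4},{"dx":0,"dy":0,"dz":-12,"rx":0,"ry":0,"rz":0,"hand":0.4},{"dx":0,"dy":0,"dz":-15,"rx":0,"ry":0,"rz":0,"hand":0.4},{"dx":0,"dy":0,"dz":-20,"rx":0,"ry":0,"rz":0,"hand":0.4},{"dx":0,"dy":0,"dz":-25,"rx":0,"ry":0,"rz":0,"hand":0.4},{"dx":0,"dy":0,"dz":-25,"rx":0,"ry":0,"rz":0,"hand":0.4},{"dx":0,"dy":0,"dz":-20,"rx":0,"ry":0,"rz":0,"hand":0.4},{"dx":0,"dy":0,"dz":-10,"rx":0,"ry":0,"rz":0,"hand":0.4},{"dx":0,"dy":0,"dz":0,"rx":0,"ry":0,"rz":0,"hand":0.4}]'
python3 -m inch '[{"dx":0,"dy":0,"dz":0,"rx":0,"ry":0,"rz":0,"hand":0.4},{"dx":0,"dy":0,"dz":0,"rx":0,"ry":0,"rz":0,"hand":0.4},{"dx":0,"dy":0,"dz":0,"rx":0,"ry":0,"rz":0,"hand":0.4},{"dx":0,"dy":0,"dz":0,"rx":0,"ry":0,"rz":0,"hand":0.4},{"dx":0,"dy":0,"dz":0,"rx":0,"ry":0,"rz":0,"hand":0.4}]'
cat > fin.py <<'E'
from h import *
import sys
o=bot.observe();print(o['clock'],o['position'],o['force'])
S=np.array([.4225,-.230,.220]); a=np.radians(5); hx=np.array([np.cos(a),np.sin(a)]);hy=np.array([-hx[1],hx[0]])
for n in('scene','side'):
    im,dd=bot.grab_frame(n); save(n+sys.argv[1],im)
    c=cal(n);v,u=np.nonzero(dd>0);P=world(c,v,u,dd[v,u])
    q=P-S;L=np.c_[q[:,:2]@hx,q[:,:2]@hy,q[:,2]]*1000
    s=L[(abs(L[:,0])<48)&(abs(L[:,1]+7)<25)&(L[:,2]>2)&(L[:,2]<65)&((abs(L[:,0])>6)|(L[:,2]>28))]
    t=s[s[:,2]>40]; k=np.polyfit(t[:,0],t[:,2],1)
    r=[cv2.minAreaRect(s[(s[:,2]>x)&(s[:,2]<y)][:,:2].astype(np.float32))[0] for x,y in((5,25),(25,50))]
    print(n,cv2.minAreaRect(s[:,:2].astype(np.float32)),'top',t[:,2].mean(),'slope deg',np.degrees(np.arctan(k[0])),r)
E
python3 fin.py 7; python3 fin.py 8
```

```text
clock: 14.8
position: [0.4241, -0.2362, 0.371]
tool_rot: [-3.14, 0.001, -3.055]
force: [-0.1, -0.2, -0.8]
grip_width: 0.0253
clock: 15.3
position: [0.4237, -0.2361, 0.3696]
tool_rot: [3.141, -0.0, -3.054]
force: [0.1, 0.0, -0.4]
grip_width: 0.0257
15.3 [ 0.42368783 -0.23606155  0.36957106] [ 0.09928926  0.00175474 -0.38334323]
scene ((0.3307533264160156, -6.92598295211792), (13.998971939086914, 85.88971710205078), 89.99017333984375) top 44.48666281066397 slope deg -1.0241100318103002 [(0.815673828125, -12.33185863494873), (0.32637786865234375, -6.826732635498047)]
side ((0.6265907287597656, -6.292363166809082), (84.86868286132812, 14.560552597045898), 1.0572547912597656) top 45.02343869819813 slope deg -0.48093389603218295 [(-0.31366729736328125, -11.190053939819336), (0.768463134765625, -6.289745330810547)]
15.4 [ 0.42368615 -0.23609514  0.36969712] [ 0.92949692 -0.38179415 -0.40210284]
scene ((0.9133872985839844, -7.1358418464660645), (85.30545806884766, 13.508513450622559), 0.13576482236385345) top 44.60444747116551 slope deg -0.7584130446854268 [(1.2361488342285156, -12.513103485107422), (1.3959846496582031, -7.086629867553711)]
side ((0.24617767333984375, -6.33903694152832), (84.73992919921875, 14.350011825561523), 0.011874613352119923) top 45.00847435865696 slope deg -0.7001675920902393 [(-0.3745002746582031, -11.466853141784668), (0.377410888671875, -6.2961530685424805)]
```

View pics/scene8.png

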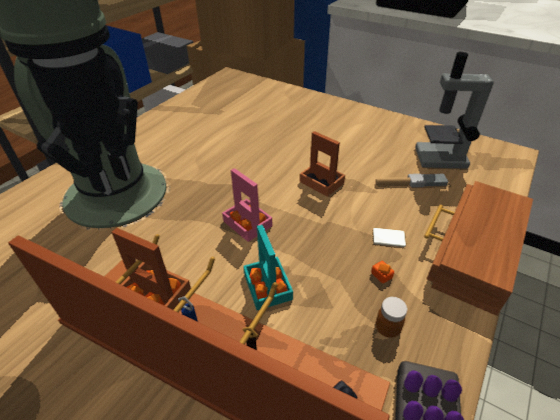

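View pics/side8.png

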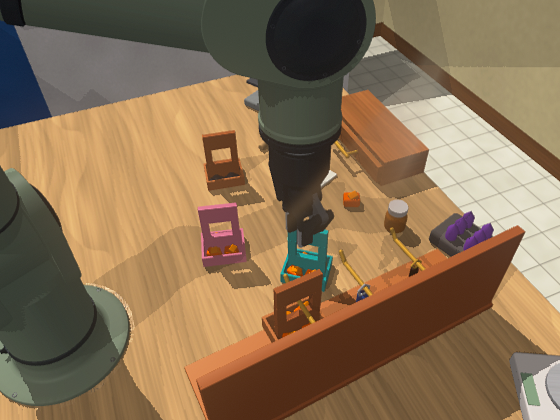

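The tray hangs on the free hook, at scene (150,275). Its top is 45 mm above the seat, it tilts about 1°, and it didn't change between two looks. The hematite tray is still at (322,165). Handing in.

```bash
python3 -c "
from h import *
print(bot.job_done(), bot.observe()['clock'])"
```

```text
the job is handed in; nothing more can be done
the job is handed in; nothing more can be done
```

The cedar tray with the orange fire opals now hangs by its hand slot on the free brass hook. I gripped it by its bar, lifted it, turned it in line with the hook, threaded it on, lowered it to contact and let go. I then raised the gripper straight up and handed the job in just after 15.4 s. No verdict was reported.

**Last checks before handing in:**
- **Position:** the tray's centre is about 30 mm below the hook's seat point, 6 to 7 mm toward the board and within 1 mm sideways.
- **Level and still:** it tilts about 1° along its width, and two looks 0.1 s apart agree to within 1 mm. I did not separately measure fore-and-aft tilt.
- **Released:** the fingers are well above the tray and the wrist force is about 0 N. I inferred that the hook carries the weight from this and the tray's height.
- **Hematite tray:** it looks unmoved in the final pictures; I did not measure its position again.

**What went wrong:**
- The first move command was refused because each row must contain every value. Nothing moved.
- One check script stopped on a formatting error.
- While lowering, the wrist force briefly read about 16 N, so I backed off 0.7 mm before opening.
- The network that finds the opal tray also marked the pink and turquoise trays, so I chose by colour and position.

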